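Queue the wax moulds by size on the injector's feed track

ROBOT

A 6-joint arm with a two-finger parallel gripper is mounted at the origin on the work surface. World frame = base frame: x ahead of the robot, y to its left, z up, the work surface at z = 0. Lengths are in m, angles in degrees, forces in N, time in s.
With the tool pointing down it reaches from about 0.3 to 0.75 m from the base axis. Payload 8.5 kg.
Tool frame: the origin (TCP) lies at the very end of the fingers, on their centre line; the grasp point (between the pads) lies 19 mm behind it (env.hold_point_z is the distance from the TCP to the grasp point, in m); z points along the fingers, y is the line along which they close (so a half turn about z gives the same grasp; the last joint's range is limited). The gripper opens to 85 mm and grips with 20 to 120 N. Pads are 22 mm wide; open, the fingers measure 114 mm over their backs; the gripper's body (76 mm by 85 mm) begins 54 mm behind the grasp point. The pads swing forward as they close: fully open they stand 13 mm farther back than shut.
Start: joints at [-87.451, 21.807, 74.336, -0, 83.858, -12.336], TCP at [0.141, -0.532, 0.231] pointing down, gripper open.
Joint ranges: [-178.18, 178.18], [-50.72, 133.34], [12.68, 142.11], [-81.47, 261.47], [9.98, 163.14], [-165.26, 165.26]. Speed limits (degrees/s): [136.94, 136.94, 180, 180, 180, 180].

INTERFACE

Orientations are given as a 3x3 rotation matrix whose columns are the frame's x, y, z axes.
In Python, from rig import env, optics gives the robot as it stands.
- The arm moves only by the shell command python3 -m jog 'ROWS' [OPENING] [FORCE]. ROWS is JSON, a list of rows, each an object with "linear": the shift along the tool's x, y, z in units of 40 mm (1.0 is 40 mm), a list of three; "roll": the turn about the tool's z in units of 5 degrees (1.0 is 5 degrees). A call has 1 to 12 rows; each row shifts and turns the commanded pose from where the row before left it, along the tool's axes as they then stand; what a row does not reach is not made up. A row lasts 1/12 s, in which the tool goes at most 41.7 mm and 7.16 degrees, less where a joint would pass 70% of its speed; a pose out of reach is approached as far as the arm can. A call is refused whole if a number of a shift passes 1 or a number of a turn 1, either way. A call with a gripper value outside its range is refused whole. OPENING is the opening, from -1 (shut) to 1 (fully open), set as the call begins (- or left out, the last holds). The fingers move at their own pace and stop on an object; FORCE is the grip in N (left out, the last holds). Time passes only in rows, so rows that do not move let the fingers close. It gives the time, the measured TCP pose, the force, the opening and the grip force at its end, in the units of the state.
- env.observe(): the state, without advancing time (a new reading comes with each control period).
- optics.get_image(name): name is "scene" or "top"; returns the picture (480x640x3 uint8, red, green, blue); there is no depth.
- optics.calibration(name): a dict with "fov_y" (degrees; the focal length in pixels is half the picture's height over the tangent of half this angle, whatever the lens; pixels are square), "cx", "cy" (the principal point, pixels), "D" ([k1, k2, p1, p2, k3] as OpenCV has them; the pictures are not rectified), "T" (4x4, takes a point from camera to world coordinates). Camera axes: x right, y down, z forward; pixel columns grow to the right and rows downward; lengths in m; the calibration is good to about 2 mm. A picture is of the moment at which its call begins. calibration takes no time and is no camera call.
- env.close_job(): hands the job in; it is judged then, once.
The state is a dict: "time_s": time; "q": joint angles; "qvel": joint speeds; "joint_efforts": joint torques, N m; "position": TCP position; "tool_rot": TCP orientation; "ft_force": force on the tool from outside, world axes, zero at the start; "wrist_torque": the same for the moment, N m; "grip_width": finger opening in m; "gripper_force": force on a finger pad.
Only numpy, scipy, OpenCV 4.12 (cv2) and the standard library are available. Lean on these libraries where they do the work, as an engineer would, in place of code of your own. Each camera call takes 0.05 s, during which the arm holds its last target. There are 200 camera calls.

TASK

Queue the four pink wax moulds on the injector's feed track so that its clamp only has to be opened step by step: one mould on each black pad, the smallest and thinnest on the pad next to the upright end stop, then in order of size to the largest at the other end. Lay each one flat and centred on its pad, squared to it with its long side running across the track like the pad's, and let go of it.

Things in the scene. Friction and masses are not known exactly. Their poses are not given: they have to be found in the camera images.
- mould_1: The smallest and thinnest of the four loose pink silicone wax moulds: a rectangular block 56 mm long (its x axis) by 40 mm wide (its y axis) and 16 mm thick (its z axis, up), with a round brass sprue bush in the middle of its top face; lying flat on the bench. Both ends are alike. Grip it from above across its width. Origin: centre of its underside.
- mould_2: The second smallest of the four loose pink silicone wax moulds: a rectangular block 66 mm long (its x axis) by 45 mm wide (its y axis) and 22 mm thick (its z axis, up), with a round brass sprue bush in the middle of its top face; lying flat on the bench. Both ends are alike. Grip it from above across its width. Origin: centre of its underside.
- mould_3: The second largest of the four loose pink silicone wax moulds: a rectangular block 76 mm long (its x axis) by 50 mm wide (its y axis) and 29 mm thick (its z axis, up), with a round brass sprue bush in the middle of its top face; lying flat on the bench. Both ends are alike. Grip it from above across its width. Origin: centre of its underside.
- mould_4: The largest and thickest of the four loose pink silicone wax moulds: a rectangular block 86 mm long (its x axis) by 56 mm wide (its y axis) and 36 mm thick (its z axis, up), with a round brass sprue bush in the middle of its top face; lying flat on the bench. Both ends are alike. Grip it from above across its width. Origin: centre of its underside.
- pad_a: Station pad, first of the four in a row from the track's left (+y) end: a fixed black rubber rectangle 96 mm (its x axis, across the track) by 66 mm (its y axis, along the track), 2 mm thick, with a thin centre cross. Origin: centre of its underside, on the slide plate; a mould rests 2 mm above it, 10 mm above the bench.
- pad_b: Station pad, second of the four in a row from the track's left (+y) end: a fixed black rubber rectangle 96 mm (its x axis, across the track) by 66 mm (its y axis, along the track), 2 mm thick, with a thin centre cross. Origin: centre of its underside, on the slide plate; a mould rests 2 mm above it, 10 mm above the bench.
- pad_c: Station pad, third of the four in a row from the track's left (+y) end: a fixed black rubber rectangle 96 mm (its x axis, across the track) by 66 mm (its y axis, along the track), 2 mm thick, with a thin centre cross. Origin: centre of its underside, on the slide plate; a mould rests 2 mm above it, 10 mm above the bench.
- pad_d: Station pad, fourth of the four in a row from the track's left (+y) end: a fixed black rubber rectangle 96 mm (its x axis, across the track) by 66 mm (its y axis, along the track), 2 mm thick, with a thin centre cross. Origin: centre of its underside, on the slide plate; a mould rests 2 mm above it, 10 mm above the bench.
- track: Fixed feed track lying across in front of the robot, along its y axis: white slide plate 110 by 470 mm, 8 mm thick, carrying the four pads 88 mm apart; a 12 mm high green strip on its near edge; beyond the pads (+x) a roller bed 18 mm high starting 57 mm from the pads' centre line, then a ledge 34 mm high. Origin: centre of the slide plate's underside, on the bench.
- end_stop: End stop of the track: upright aluminium bar 100 mm across the track, 16 mm along it, 30 mm high, two black thumb screws on top (48 mm above the bench in all), fixed at one end of the row, 80 mm beyond the centre of the end pad; at the left or the right end. The other end has only a flat steel lead-on strip with a thin roller. Origin: centre of its underside.
Not all that is in view belongs to the job. Leave any blue or orange look-alike of the mould_3 alone.

How it is judged:
By the outcome, as a careful person would: the job done as asked, in the order asked, and still so for the second after the job is handed in, with the robot touching nothing.
It also fails if it takes over 96 s, if anything falls off the work surface, if the arm or the gripper's body presses on something with over 40 N, if the wrist force passes 120 N, or if a joint passes its speed limit or range.

## Working session

There is one attempt and no reset: what is moved stays moved. The work goes in short steps, Python scripts to look and compute and a shell command to move; the robot and the scene stay as the last step left them, time stands still between calls to the robot, and variables do not carry over. Pictures are saved under pics/ and viewed, at most 14 in all, crops included, and the job is handed in when it is done.

```bash
mkdir -p pics; ls
python3 - <<'E'
from rig import env, optics
import cv2
for n in("scene","top"):
    cv2.imwrite(f"pics/{n}0.png",optics.get_image(n)[:,:,::-1]); print(n,optics.calibration(n))
o=env.observe(); print(o['time_s'],o['position'],o['tool_rot'],o['grip_width'],env.hold_point_z)
E
```

```text
pics
scene {'fov_y': 42.391217633062624, 'cx': 317.7391090774358, 'cy': 235.99961287470163, 'D': array([0.06466565, 0.        , 0.        , 0.        , 0.        ]), 'T': array([[-6.25250002e-01,  6.31617732e-01, -4.58390092e-01,
         1.09147242e+00],
       [ 7.80424255e-01,  5.06517083e-01, -3.66576631e-01,
         5.16910255e-01],
       [ 6.46111977e-04, -5.86940785e-01, -8.09629605e-01,
         1.17802464e+00],
       [ 0.00000000e+00,  0.00000000e+00,  0.00000000e+00,
         1.00000000e+00]])}
top {'fov_y': 44.40454219833194, 'cx': 314.37844475027106, 'cy': 248.06246651368787, 'D': array([0.03876385, 0.        , 0.        , 0.        , 0.        ]), 'T': array([[ 3.19525318e-02, -9.77721204e-01,  2.07461520e-01,
         1.34707971e-01],
       [-9.99488483e-01, -3.09774113e-02,  7.94805571e-03,
        -1.96533488e-02],
       [-1.34436178e-03, -2.07609360e-01, -9.78210890e-01,
         1.48678678e+00],
       [ 0.00000000e+00,  0.00000000e+00,  0.00000000e+00,
         1.00000000e+00]])}
0.1 [ 0.14126094 -0.53128283  0.23078004] [[ 9.66443004e-01  2.56881132e-01 -6.70918355e-05]
 [ 2.56881004e-01 -9.66442187e-01  1.28427528e-03]
 [ 2.65065706e-04 -1.25841347e-03 -9.99999173e-01]] 0.08495872428180487 0.0187
```

View pics/top0.png

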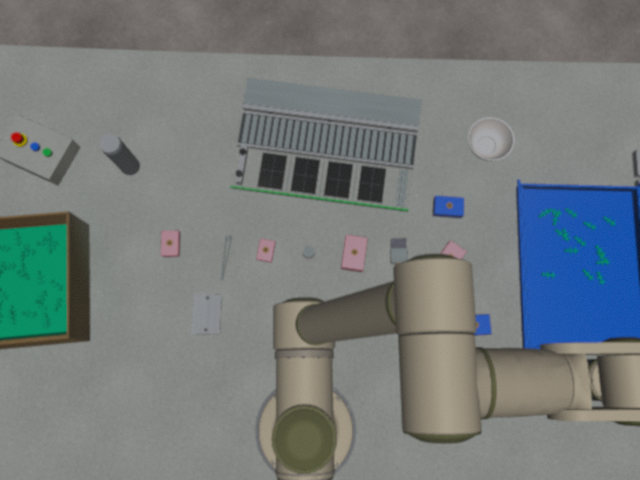

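View pics/scene0.png

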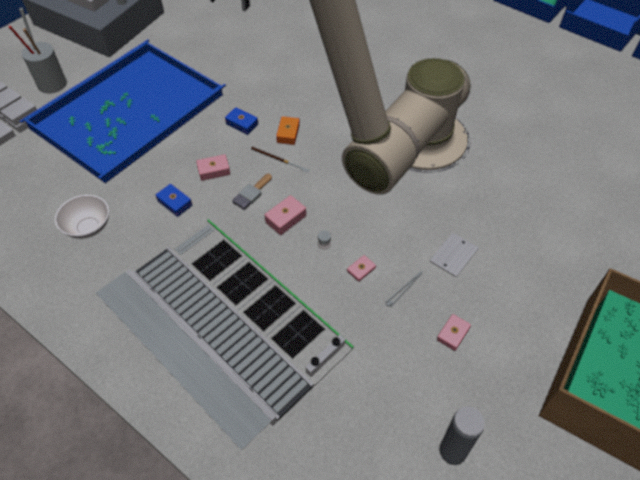

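The end stop (two dark screws at top px 241,152 and 239,174) is at the image-left, +y, end of the track, so mould_1 goes on pad_a. There are four pink blocks at top px (266,250), (170,243), (455,252, partly hidden) and (354,253). By apparent size these are moulds 1, 2, 3 and 4. The blue blocks (448,206; 482,325) and the orange one are decoys. Next I'll fit the known cuboids to the masks.

```bash
cat > h.py <<'E'
from rig import env, optics
import cv2, numpy as np
from scipy.optimize import minimize
DIM={1:(.056,.040,.016),2:(.066,.045,.022),3:(.076,.050,.029),4:(.086,.056,.036)}
class Cam:
    def __init__(s,n):
        c=optics.calibration(n); f=240/np.tan(np.radians(c['fov_y']/2))
        s.K=np.array([[f,0,c['cx']],[0,f,c['cy']],[0,0,1]]); s.D=c['D']; s.T=c['T']
        s.Ti=np.linalg.inv(s.T); s.rv=cv2.Rodrigues(s.Ti[:3,:3])[0]; s.t=s.Ti[:3,3]
        s.img=optics.get_image(n).astype(float)
    def proj(s,P): return cv2.projectPoints(np.float64(P),s.rv,s.t,s.K,s.D)[0][:,0]
    def back(s,uv,z):
        r=cv2.undistortPoints(np.float64(uv).reshape(-1,1,2),s.K,s.D)[:,0]
        d=np.c_[r,np.ones(len(r))]@s.T[:3,:3].T; o=s.T[:3,3]
        return o+d*((z-o[2])/d[:,2])[:,None]
def pink(im):
    R,G,B=im[...,0],im[...,1],im[...,2]
    return np.clip((np.minimum(R-G,1.6*(B-.45*R)))/(.22*R+1),0,1)*(R>80)
def corners(p,d,z0):
    c,s=np.cos(p[2]),np.sin(p[2])
    return np.array([[p[0]+c*a*d[0]/2-s*b*d[1]/2,p[1]+s*a*d[0]/2+c*b*d[1]/2,z0+k*d[2]]for a in(-1,1)for b in(-1,1)for k in(0,1)])
def fit(cams,d,p0,z0=0):
    def cost(p):
        e=0
        for c in cams:
            h=cv2.convexHull(c.proj(corners(p,d,z0)).astype(np.float32))[:,0]
            u,v=c.proj([[p0[0],p0[1],z0]])[0].astype(int); w=40
            x0,y0=max(u-w,0),max(v-w,0)
            M=c.m[y0:y0+2*w,x0:x0+2*w]; S=8
            A=np.zeros((M.shape[0]*S,M.shape[1]*S),np.float32)
            cv2.fillConvexPoly(A,np.round(((h-[x0,y0]+.5)*S-.5)*16).astype(np.int32),1.,shift=4)
            A=cv2.resize(A,M.shape[::-1],interpolation=cv2.INTER_AREA)
            e+=((A-M)**2).sum()
        return e
    best=None
    for a in ([p0[2]] if len(p0)>2 else np.radians(range(0,180,20))):
        q=np.array([p0[0],p0[1],a])
        r=minimize(cost,q,method='Nelder-Mead',options=dict(initial_simplex=[q,q+[.01,0,0],q+[0,.01,0],q+[0,0,.2]],xatol=1e-4,fatol=.01))
        if best is None or r.fun<best.fun: best=r
    return best
def masks(cams):
    for c in cams:
        m=(pink(c.img)>.4).astype(np.uint8)
        m2=cv2.morphologyEx(m,cv2.MORPH_CLOSE,np.ones((7,7)))   # fill the bush
        c.m=np.where((m2>0)&(cv2.erode(m2,np.ones((3,3)))>0),1,pink(c.img)).astype(np.float32); c.b=m2
E
cat > a.py <<'E'
from h import *
t,s=Cam('top'),Cam('scene'); masks([t,s])
for c in(t,s):
    n,_,st,ce=cv2.connectedComponentsWithStats(c.b)
    print([(ce[i].round(1).tolist(),int(st[i,4])) for i in range(1,n) if st[i,4]>60])
for k,uv in {1:(361,268),2:(454,332),3:(213,167),4:(286,214)}.items():
    d=DIM[k]; p=s.back([uv],d[2]*.7)[0]
    for nm,cs in(('s',[s]),('t',[t]),('ts',[t,s])):
        if k==3 and nm!='s': continue
        r=fit(cs,d,p[:2]); print(k,nm,(r.x[:2]*1000).round(1),np.degrees(r.x[2]).round(1)%180,round(r.fun,1))
for c,box in((t,(245,140,400,215)),(s,(185,230,335,365))):
    x0,y0,x1,y1=box; g=c.img[y0:y1,x0:x1].max(2); m=((g<55)*255).astype(np.uint8)
    m=cv2.morphologyEx(m,cv2.MORPH_CLOSE,np.ones((3,3)))
    n,l,st,ce=cv2.connectedComponentsWithStats(m)
    for i in range(1,n):
        if st[i,4]<150: continue
        cc=max(cv2.findContours((l==i).astype(np.uint8),0,2)[0],key=len)[:,0]+[x0,y0]
        P=c.back(cc,.010)[:,:2]*1000; r=cv2.minAreaRect(P.astype(np.float32))
        print('pad',(ce[i]+[x0,y0]).round(1),'c',c.back([ce[i]+[x0,y0]],.010)[0].round(4),np.round(r[0],1),np.round(r[1],1),round(r[2],1))
E
python3 a.py
```

```text
[([42.2, 287.6], 612), ([169.8, 243.1], 518), ([353.8, 252.7], 815), ([265.4, 250.1], 379), ([453.4, 250.3], 297)]
[([356.8, 63.2], 3159), ([22.6, 38.1], 247), ([408.1, 95.4], 92), ([431.1, 122.1], 308), ([287.5, 130.5], 102), ([402.4, 163.0], 247), ([212.7, 166.8], 690), ([263.2, 180.8], 139), ([285.1, 214.4], 1034), ([361.0, 267.6], 454), ([593.9, 342.8], 718), ([453.4, 331.7], 746), ([7.5, 424.8], 120), ([76.2, 423.5], 71), ([42.4, 444.9], 136), ([122.8, 456.9], 349), ([9.8, 451.6], 105), ([22.1, 465.2], 143)]
1 s [436.5 117.9] 171.7 22.8
1 t [439.3 117.6] 172.9 5.3
1 ts [437.9 117.8] 172.2 37.1
2 s [445.7 363.3] 3.3000000000000114 21.2
2 t [448.8 363. ] 4.599999999999994 10.5
2 ts [447.6 363.4] 3.0 44.8
3 s [ 430.3 -350.7] 145.5 24.5
4 s [ 433.8 -108.4] 173.7 104.1
4 t [ 437.  -108.2] 173.2 10.8
4 ts [ 435.4 -108. ] 173.1 128.6
pad [272.  170.6] c [0.6532 0.1108 0.01  ] [653.3 110.8] [58.9 87.7] 83.8
pad [304.9 175. ] c [0.6437 0.0236 0.01  ] [644.1  23.6] [58.7 87.9] 83.9
pad [338.  179.4] c [ 0.6344 -0.0639  0.01  ] [634.7 -64. ] [59.3 87.7] 83.8
pad [371.2 183.7] c [ 0.6252 -0.1513  0.01  ] [ 625.6 -151.5] [58.9 88.4] 84.5
pad [216.3 259.7] c [ 0.6257 -0.1497  0.01  ] [ 624.7 -150. ] [61.8 91.8] 84.0
pad [242.  283.1] c [ 0.6348 -0.062   0.01  ] [633.9 -62.2] [61.4 91.7] 83.8
pad [269.  307.7] c [0.6442 0.0253 0.01  ] [643.1  25. ] [61.5 91.9] 84.1
pad [297.5 333.7] c [0.6534 0.1127 0.01  ] [652.5 112.3] [61.7 92.2] 84.0
```

```bash
cat > p.py <<'E'
import sys,numpy as np
from rig import env
def plan(x,y,z,yaw):
    o=env.observe(); R=o['tool_rot']; p=np.array(o['position'])
    cur=np.degrees(np.arctan2(R[1][0],R[0][0])); dr=-((yaw-cur+90)%180-90)
    w=np.radians(yaw if abs((yaw-cur+180)%360-180)<=90 else yaw+180)
    d=np.array([x,y,z])/1000-p
    X=np.array([np.cos(w),np.sin(w)]);Y=np.array([np.sin(w),-np.cos(w)])
    l=np.array([d[:2]@X,d[:2]@Y,-d[2]])/.04
    print('t',round(o['time_s'],2),'p',(p*1000).round(1),'yaw',cur.round(2),'tilt',np.round(np.array(R)[2,:2],4),'w',round(o['grip_width']*1000,1),'| roll',round(dr/5,2),'lin',l.round(3),'norm',np.linalg.norm(l).round(2))
if __name__=='__main__': plan(*map(float,sys.argv[1:]))
E
python3 p.py 438 117.7 100 -7.5
python3 - <<'E'
import cv2
im=cv2.imread('pics/scene0.png')
cv2.imwrite('pics/crop1.png',cv2.resize(im[140:360,180:480],(800,587),interpolation=cv2.INTER_CUBIC))
E
```

```text
t 0.2 p [ 141.3 -531.4  231. ] yaw 14.89 tilt [ 0.0002 -0.0008] w 85.4 | roll 4.48 lin [  5.237 -17.056   3.274] norm 18.14
```

View pics/crop1.png

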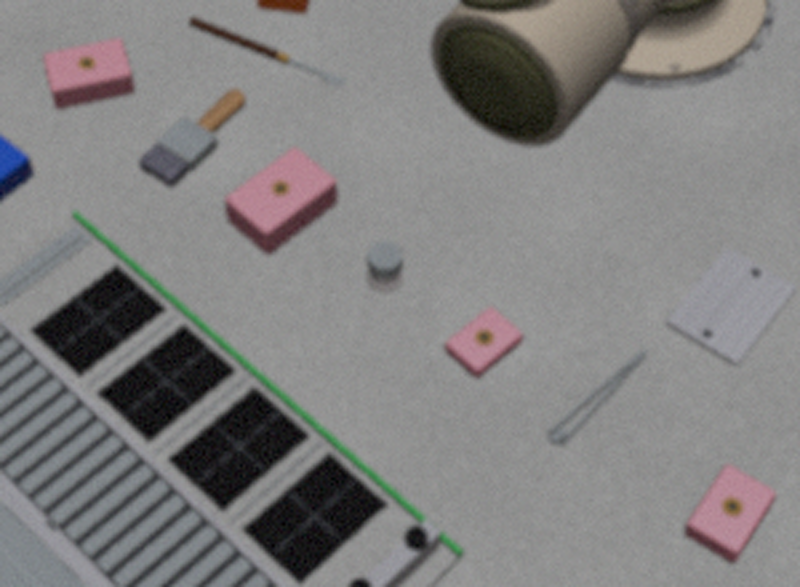

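The crop confirms the four: mould_1 at (484,337), mould_2 at (732,507), mould_3 at (88,72) and mould_4 at (281,190), with thicknesses rising in that order. The end stop's screws are at (415,540) and (360,580), beside pad_a at (315,520).

```bash
python3 -m jog '[{"linear":[0,0,0],"roll":1},{"linear":[0,0,0],"roll":1},{"linear":[0,0,0],"roll":1},{"linear":[0,0,0],"roll":1},{"linear":[0.3,-0.9,0],"roll":0.48},{"linear":[0.3,-0.9,0]},{"linear":[0.3,-0.9,0]},{"linear":[0.3,-0.9,0]},{"linear":[0.3,-0.9,0]},{"linear":[0.3,-0.9,0]},{"linear":[0.3,-0.9,0]},{"linear":[0.3,-0.9,0]}]' 1 40
python3 p.py 438 117.7 100 -7.5
```

```text
t 0.2 p [ 141.3 -531.4  231. ] yaw 14.89 tilt [ 0.0002 -0.0008] w 85.4 | roll 4.48 lin [  5.237 -17.056   3.274] norm 18.14invalid input
```

```bash
python3 -m jog '[{"linear":[0,0,0],"roll":1},{"linear":[0,0,0],"roll":1},{"linear":[0,0,0],"roll":1},{"linear":[0,0,0],"roll":1},{"linear":[0.3,-0.9,0],"roll":0.48},{"linear":[0.3,-0.9,0],"roll":0},{"linear":[0.3,-0.9,0],"roll":0},{"linear":[0.3,-0.9,0],"roll":0},{"linear":[0.3,-0.9,0],"roll":0},{"linear":[0.3,-0.9,0],"roll":0},{"linear":[0.3,-0.9,0],"roll":0},{"linear":[0.3,-0.9,0],"roll":0}]' 1 40
python3 p.py 438 117.7 100 -7.5
```

```text
time_s: 1.2
position: [0.273, -0.2561, 0.2313]
tool_rot: [[0.991, -0.131, 0.0], [-0.131, -0.991, -0.0], [0.0, 0.0, -1.0]]
ft_force: [1.1, -0.0, 0.3]
grip_width: 0.0855
gripper_force: 0.0
t 1.2 p [ 273.  -256.1  231.3] yaw -7.55 tilt [0.0002 0.0001] w 85.5 | roll -0.01 lin [ 2.871 -9.804  3.283] norm 10.73
```

```bash
python3 -m jog '[{"linear":[0.26,-0.89,0.25],"roll":0},{"linear":[0.26,-0.89,0.25],"roll":0},{"linear":[0.26,-0.89,0.25],"roll":0},{"linear":[0.26,-0.89,0.25],"roll":0},{"linear":[0.26,-0.89,0.25],"roll":0},{"linear":[0.26,-0.89,0.25],"roll":0},{"linear":[0.26,-0.89,0.25],"roll":0},{"linear":[0.26,-0.89,0.25],"roll":0},{"linear":[0.26,-0.89,0.25],"roll":0},{"linear":[0.26,-0.89,0.25],"roll":0},{"linear":[0.26,-0.89,0.25],"roll":0},{"linear":[0,0,0],"roll":0}]'
python3 p.py 438 117.7 100 -7.5
cat > b.py <<'E'
from h import *
t,s=Cam('top'),Cam('scene'); masks([t,s])
G={1:(438,117.7,-7.5),2:(448,363.2,4),3:(430.3,-350.7,145.5),4:(436,-108,-6.7)}
import sys
for k in map(int,sys.argv[1:]):
    x,y,a=G[k]
    for nm,cs in(('t',[t]),('s',[s])):
        r=fit(cs,DIM[k],(x/1000,y/1000,np.radians(a))); print(k,nm,(r.x[:2]*1000).round(1),np.degrees(r.x[2]).round(1),round(r.fun,1))
for c,n in((t,'t'),(s,'s')): cv2.imwrite(f'pics/last_{n}.png',c.img[:,:,::-1])
E
python3 b.py 3
```

```text
time_s: 2.2
position: [0.4381, 0.1199, 0.1197]
tool_rot: [[0.992, -0.126, -0.001], [-0.126, -0.992, 0.001], [-0.001, -0.001, -1.0]]
ft_force: [-1.1, -1.1, -0.5]
grip_width: 0.0855
gripper_force: 0.0
t 2.2 p [438.1 119.9 119.7] yaw -7.23 tilt [-0.0014 -0.0009] w 85.5 | roll 0.05 lin [0.005 0.055 0.493] norm 0.5
3 t [ 432.5 -350.7] 144.6 14.3
3 s [ 430.  -350.8] 145.8 28.0[ WARN:0@2.623] global loadsave.cpp:1063 imwrite_ Unsupported depth image for selected encoder is fallbacked to CV_8U.
```

```bash
python3 -m jog '[{"linear":[0,0.05,0.5],"roll":0.05},{"linear":[0,0,0.5],"roll":0},{"linear":[0,0,0.5],"roll":0},{"linear":[0,0,0.5],"roll":0},{"linear":[0,0,0.5],"roll":0},{"linear":[0,0,0.3],"roll":0},{"linear":[0,0,0.08],"roll":0},{"linear":[0,0,0],"roll":0},{"linear":[0,0,0],"roll":0}]'
python3 p.py 438 117.7 4 -7.5
python3 -m jog '[{"linear":[0,0,0],"roll":0},{"linear":[0,0,0],"roll":0},{"linear":[0,0,0],"roll":0},{"linear":[0,0,0],"roll":0},{"linear":[0,0,0],"roll":0},{"linear":[0,0,0],"roll":0},{"linear":[0,0,0],"roll":0},{"linear":[0,0,0],"roll":0}]' -1 40
```

```text
time_s: 3.05
position: [0.4374, 0.1128, 0.0069]
tool_rot: [[0.991, -0.136, 0.001], [-0.136, -0.991, -0.0], [0.001, -0.0, -1.0]]
ft_force: [1.2, 0.5, -0.2]
grip_width: 0.0853
gripper_force: 0.0
t 3.05 p [437.4 112.8   6.9] yaw -7.82 tilt [ 0.0009 -0.0001] w 85.3 | roll -0.06 lin [-0.001 -0.124  0.072] norm 0.14
time_s: 3.72
position: [0.4373, 0.1134, 0.0068]
tool_rot: [[0.991, -0.135, 0.001], [-0.135, -0.991, -0.0], [0.001, -0.0, -1.0]]
ft_force: [-1.8, -0.3, 7.6]
grip_width: 0.0386
gripper_force: 39.8
```

```bash
python3 -m jog '[{"linear":[0,0,-0.4],"roll":0},{"linear":[0,0,-0.6],"roll":0},{"linear":[0,0,-0.6],"roll":0},{"linear":[0,0,-0.4],"roll":0},{"linear":[0.6,0,0],"roll":-0.3},{"linear":[0.8,0.05,0],"roll":0},{"linear":[0.8,0,0],"roll":0},{"linear":[0.8,0,0],"roll":0},{"linear":[0.8,0,0],"roll":0},{"linear":[0.6,0,0],"roll":0},{"linear":[0.4,0,0],"roll":0},{"linear":[0,0,0],"roll":0}]'
python3 -m jog '[{"linear":[0,0,0],"roll":0},{"linear":[0,0,0],"roll":0},{"linear":[0,0,0],"roll":0}]'
python3 p.py 653.3 111.6 17 -6.1
```

```text
time_s: 4.72
position: [0.6299, 0.0892, 0.0856]
tool_rot: [[0.994, -0.11, 0.001], [-0.11, -0.994, -0.0], [0.001, 0.0, -1.0]]
ft_force: [-0.3, -1.0, -0.5]
grip_width: 0.0392
gripper_force: 41.1
time_s: 4.97
position: [0.6266, 0.0901, 0.0863]
tool_rot: [[0.994, -0.109, -0.001], [-0.109, -0.994, 0.0], [-0.001, 0.0, -1.0]]
ft_force: [0.4, -0.3, -0.0]
grip_width: 0.0384
gripper_force: 41.1
t 4.97 p [626.6  90.1  86.3] yaw -6.24 tilt [-0.0007  0.0001] w 38.4 | roll -0.03 lin [ 0.607 -0.605  1.732] norm 1.93
```

```bash
python3 -m jog '[{"linear":[0.3,-0.3,0],"roll":-0.03},{"linear":[0.3,-0.3,0],"roll":0},{"linear":[0,0,0.5],"roll":0},{"linear":[0,0,0.5],"roll":0},{"linear":[0,0,0.3],"roll":0},{"linear":[0,0,0.2],"roll":0},{"linear":[0,0,0],"roll":0},{"linear":[0,0,0],"roll":0},{"linear":[0,0,0],"roll":0}]'
python3 p.py 653.3 111.6 17 -6.1
```

```text
time_s: 5.72
position: [0.6546, 0.1111, 0.0274]
tool_rot: [[0.994, -0.107, 0.002], [-0.107, -0.994, -0.0], [0.002, -0.0, -1.0]]
ft_force: [-0.2, 0.3, -0.4]
grip_width: 0.0386
gripper_force: 41.1
t 5.72 p [654.6 111.1  27.4] yaw -6.12 tilt [ 0.0019 -0.0002] w 38.6 | roll -0.0 lin [-0.033 -0.01   0.259] norm 0.26
```

```bash
python3 -m jog '[{"linear":[-0.03,-0.01,0.1],"roll":0},{"linear":[0,0,0.1],"roll":0},{"linear":[0,0,0.05],"roll":0},{"linear":[0,0,0],"roll":0},{"linear":[0,0,0],"roll":0}]'
python3 p.py 653.3 111.6 17 -6.1
python3 -m jog '[{"linear":[0,0,0],"roll":0},{"linear":[0,0,0],"roll":0},{"linear":[0,0,0],"roll":0},{"linear":[0,0,0],"roll":0},{"linear":[0,0,-0.4],"roll":0},{"linear":[0,0,-0.8],"roll":0},{"linear":[0,0,-0.8],"roll":0},{"linear":[-0.5,-0.6,0],"roll":0},{"linear":[-0.5,-0.8,0],"roll":0},{"linear":[-0.5,-0.8,0],"roll":0},{"linear":[-0.5,-0.8,0],"roll":0},{"linear":[0,0,0],"roll":0}]' 0.6
cat > c.py <<'E'
# offset of placed moulds from their pads, in pad axes, each camera on its own
from h import *; import sys
t,s=Cam('top'),Cam('scene'); masks([t,s])
PADS={'t':{1:(653.2,110.8),2:(643.9,23.6),3:(634.5,-63.9),4:(625.4,-151.4)},'s':{1:(653.0,112.5),2:(643.7,25.1),3:(634.4,-62.1),4:(625.2,-149.9)}}
a=np.radians(-6.1); X=np.array([np.cos(a),np.sin(a)]); Y=np.array([-X[1],X[0]])
for k in map(int,sys.argv[1:]):
    for nm,c in(('t',t),('s',s)):
        q=np.array(PADS[nm][k]); r=fit([c],DIM[k],(q[0]/1000,q[1]/1000,a),.010); e=r.x[:2]*1000-q
        print(k,nm,'along x,y of pad',(e@X).round(1),(e@Y).round(1),'yaw err',(np.degrees(r.x[2])+6.1).round(1),round(r.fun,1))
i=int(env.observe()['time_s']*10)
cv2.imwrite(f'pics/v{i}.png',np.hstack([cv2.resize(np.uint8(t.img[130:220,225:420,::-1]),(400,185),interpolation=2),cv2.resize(np.uint8(s.img[220:380,180:360,::-1]),(400,185*2),interpolation=2)[:185]*0+0]) if 0 else cv2.resize(np.uint8(s.img[220:390,170:370,::-1]),(640,544),interpolation=cv2.INTER_CUBIC)); print(f'v{i}.png')
E
python3 c.py 1; python3 p.py 448 363.2 110 4
```

```text
time_s: 6.13
position: [0.6528, 0.1117, 0.0169]
tool_rot: [[0.994, -0.106, 0.0], [-0.106, -0.994, -0.0], [0.0, -0.0, -1.0]]
ft_force: [-2.7, 0.2, 6.0]
grip_width: 0.0387
gripper_force: 41.7
t 6.13 p [652.8 111.7  16.9] yaw -6.11 tilt [ 0.0003 -0.    ] w 38.7 | roll -0.0 lin [ 0.012  0.001 -0.003] norm 0.01
time_s: 7.13
position: [0.5829, 0.2448, 0.0962]
tool_rot: [[0.995, -0.101, -0.001], [-0.101, -0.995, 0.001], [-0.002, -0.001, -1.0]]
ft_force: [0.4, 0.2, 0.1]
grip_width: 0.068
gripper_force: 0.0
1 t along x,y of pad 2.0 0.9 yaw err -0.2 11.9
1 s along x,y of pad -1.3 -1.8 yaw err -0.9 29.8
v72.png
t 7.23 p [585.7 240.5  96.1] yaw -5.97 tilt [0.0001 0.0002] w 68.3 | roll -1.99 lin [-3.219 -3.3   -0.346] norm 4.62
```

View pics/v72.png

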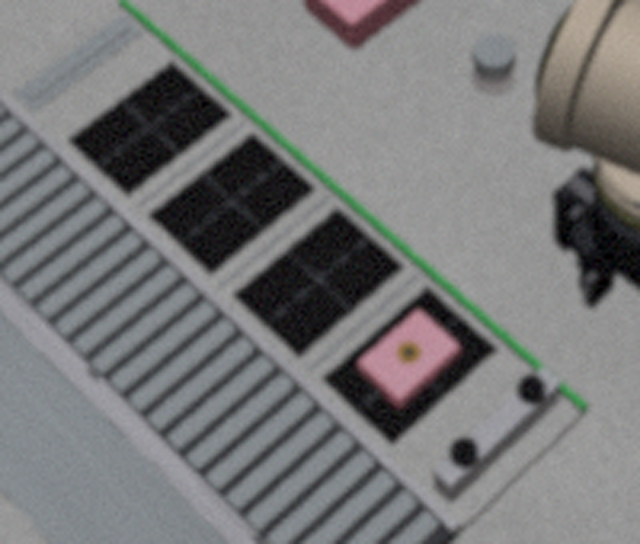

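```bash
python3 -m jog '[{"linear":[0,0,0],"roll":-1},{"linear":[0,0,0],"roll":-1},{"linear":[-0.6,-0.6,0],"roll":0},{"linear":[-0.7,-0.7,0],"roll":0},{"linear":[-0.7,-0.7,0],"roll":0},{"linear":[-0.7,-0.7,0],"roll":0},{"linear":[-0.5,-0.6,0],"roll":0},{"linear":[0,0,0.3],"roll":0},{"linear":[0,0,0.3],"roll":0},{"linear":[0,0,0],"roll":0},{"linear":[0,0,0],"roll":0}]' 1
python3 p.py 448 363.2 5 4; python3 b.py 2
```

```text
time_s: 8.15
position: [0.4503, 0.3616, 0.0719]
tool_rot: [[0.998, 0.066, -0.001], [0.066, -0.998, -0.001], [-0.001, 0.001, -1.0]]
ft_force: [0.3, -0.1, 0.4]
grip_width: 0.0853
gripper_force: 0.0
t 8.15 p [450.3 361.6  71.9] yaw 3.8 tilt [-0.0007  0.0005] w 85.3 | roll -0.04 lin [-0.054 -0.045  1.672] norm 1.67
2 t [447.8 365.2] 4.5 519.6
2 s [445.8 363.4] 3.4 19.1[ WARN:0@2.686] global loadsave.cpp:1063 imwrite_ Unsupported depth image for selected encoder is fallbacked to CV_8U.
```

Mould_1 lies flat on pad_a, bush at crop px (409,352), next to the end stop (screws at 532,388 and 463,452). I'll check its centring from the bush and go down on mould_2.

```bash
python3 - <<'E'
from h import *
for n,box,q in(('scene',(285,318,312,342),(.653,.1125)),('top',(255,150,290,190),(.6532,.1108))):
    c=Cam(n); x0,y0,x1,y1=box; im=c.img[y0:y1,x0:x1]
    w=np.clip(im[...,0]-im[...,2]-5,0,None)*(im[...,0]>60)*(im[...,1]>im[...,2]+5)
    v,u=np.mgrid[y0:y1,x0:x1]; uv=[(u*w).sum()/w.sum(),(v*w).sum()/w.sum()]
    print(n,np.round(uv,1),((c.back([uv],.0265)[0][:2]-q)*1000).round(1))
E
python3 -m jog '[{"linear":[-0.06,-0.04,0.5],"roll":-0.04},{"linear":[0,0,0.5],"roll":0},{"linear":[0,0,0.4],"roll":0},{"linear":[0,0,0.22],"roll":0},{"linear":[0,0,0],"roll":0},{"linear":[0,0,0],"roll":0},{"linear":[0,0,0],"roll":0}]'
python3 p.py 448 363.2 6 4
```

```text
scene [297.3 329.7] [-0.1 -0.3]
top [271.5 167.9] [1.6 0.3]
time_s: 8.93
position: [0.4477, 0.3642, 0.0084]
tool_rot: [[0.997, 0.071, 0.002], [0.071, -0.997, 0.001], [0.002, -0.001, -1.0]]
ft_force: [0.3, 0.6, -0.9]
grip_width: 0.0854
gripper_force: 0.0
t 8.93 p [447.7 364.2   8.4] yaw 4.08 tilt [ 0.0017 -0.0008] w 85.4 | roll 0.02 lin [0.007 0.025 0.06 ] norm 0.07
```

```bash
python3 -m jog '[{"linear":[0,0.02,0.06],"roll":0},{"linear":[0,0,0],"roll":0},{"linear":[0,0,0],"roll":0}]'
python3 -m jog '[{"linear":[0,0,0],"roll":0},{"linear":[0,0,0],"roll":0},{"linear":[0,0,0],"roll":0},{"linear":[0,0,0],"roll":0},{"linear":[0,0,0],"roll":0},{"linear":[0,0,0],"roll":0},{"linear":[0,0,0],"roll":0},{"linear":[0,0,0],"roll":0}]' -1 40
python3 p.py 644 24.4 86 -6.1
```

```text
time_s: 9.18
position: [0.4472, 0.3632, 0.0053]
tool_rot: [[0.997, 0.071, 0.001], [0.071, -0.997, 0.0], [0.001, -0.0, -1.0]]
ft_force: [-0.2, 0.0, 0.9]
grip_width: 0.0855
gripper_force: 0.0
time_s: 9.85
position: [0.4472, 0.3632, 0.0052]
tool_rot: [[0.997, 0.071, 0.0], [0.071, -0.997, 0.0], [0.0, -0.0, -1.0]]
ft_force: [-1.4, -1.0, 4.6]
grip_width: 0.044
gripper_force: 41.7
t 9.85 p [447.2 363.2   5.2] yaw 4.09 tilt [ 0.0005 -0.0003] w 44.0 | roll 2.04 lin [ 5.793  7.9   -2.02 ] norm 10.0
```

```bash
python3 -m jog '[{"linear":[0,0,-0.4],"roll":0},{"linear":[0,0,-0.6],"roll":0},{"linear":[0,0,-0.6],"roll":0.5},{"linear":[0,0,-0.4],"roll":0.5},{"linear":[0,0,0],"roll":0.5},{"linear":[0,0,0],"roll":0.5},{"linear":[0.3,0.5,0],"roll":0},{"linear":[0.5,0.7,0],"roll":0},{"linear":[0.5,0.7,0],"roll":0},{"linear":[0.5,0.7,0],"roll":0},{"linear":[0.5,0.7,0],"roll":0},{"linear":[0.5,0.7,0],"roll":0}]'
python3 -m jog '[{"linear":[0.5,0.7,0],"roll":0},{"linear":[0.5,0.7,0],"roll":0},{"linear":[0.5,0.7,0],"roll":0},{"linear":[0.5,0.7,0],"roll":0},{"linear":[0.5,0.7,0],"roll":0},{"linear":[0.4,0.3,0],"roll":0},{"linear":[0,0,0],"roll":0},{"linear":[0,0,0],"roll":0},{"linear":[0,0,0],"roll":0}]'
python3 p.py 643.7 24.4 15.5 -6.1
```

```text
time_s: 10.85
position: [0.5423, 0.1908, 0.0844]
tool_rot: [[0.995, -0.103, -0.001], [-0.103, -0.995, -0.0], [-0.001, 0.0, -1.0]]
ft_force: [0.5, 1.2, -0.4]
grip_width: 0.0441
gripper_force: 41.2
time_s: 11.6
position: [0.6409, 0.03, 0.0843]
tool_rot: [[0.995, -0.103, -0.002], [-0.103, -0.995, 0.0], [-0.002, -0.0, -1.0]]
ft_force: [-0.9, 0.5, -1.4]
grip_width: 0.0443
gripper_force: 41.2
t 11.6 p [640.9  30.   84.3] yaw -5.89 tilt [-0.0017 -0.0002] w 44.3 | roll 0.04 lin [0.084 0.131 1.721] norm 1.73
```

```bash
python3 -m jog '[{"linear":[0.08,0.13,0],"roll":0.04},{"linear":[0,0,0.4],"roll":0},{"linear":[0,0,0.5],"roll":0},{"linear":[0,0,0.4],"roll":0},{"linear":[0,0,0.1],"roll":0},{"linear":[0,0,0],"roll":0},{"linear":[0,0,0],"roll":0},{"linear":[0,0,0],"roll":0}]'
python3 p.py 643.7 24.4 15.5 -6.1
```

```text
time_s: 12.27
position: [0.6449, 0.0239, 0.0302]
tool_rot: [[0.994, -0.106, 0.002], [-0.106, -0.994, -0.0], [0.002, 0.0, -1.0]]
ft_force: [0.5, -0.4, -1.3]
grip_width: 0.0441
gripper_force: 41.2
t 12.27 p [644.9  23.9  30.2] yaw -6.1 tilt [0.0021 0.0001] w 44.1 | roll 0.0 lin [-0.031 -0.009  0.369] norm 0.37
```

```bash
python3 -m jog '[{"linear":[-0.03,-0.01,0.15],"roll":0},{"linear":[0,0,0.15],"roll":0},{"linear":[0,0,0.06],"roll":0},{"linear":[0,0,0],"roll":0},{"linear":[0,0,0],"roll":0},{"linear":[0,0,0],"roll":0}]'
python3 p.py 643.7 24.4 15.5 -6.1
```

```text
time_s: 12.77
position: [0.643, 0.0244, 0.0152]
tool_rot: [[0.994, -0.106, 0.0], [-0.106, -0.994, 0.0], [0.0, -0.0, -1.0]]
ft_force: [-4.1, 0.5, 6.8]
grip_width: 0.0439
gripper_force: 42.2
t 12.77 p [643.   24.4  15.2] yaw -6.11 tilt [ 0.0001 -0.0001] w 43.9 | roll -0.0 lin [ 0.017 -0.001 -0.006] norm 0.02
```

```bash
python3 -m jog '[{"linear":[0,0,0],"roll":0},{"linear":[0,0,0],"roll":0},{"linear":[0,0,0],"roll":0},{"linear":[0,0,0],"roll":0},{"linear":[0,0,-0.4],"roll":0},{"linear":[0,0,-0.8],"roll":0},{"linear":[0,0,-0.8],"roll":0},{"linear":[-0.5,0.6,0],"roll":0},{"linear":[-0.5,0.8,0],"roll":0},{"linear":[-0.5,0.8,0],"roll":0},{"linear":[-0.5,0.8,0],"roll":0},{"linear":[-0.5,0.8,0],"roll":0}]' 0.55
python3 -m jog '[{"linear":[-0.2,0.3,0],"roll":1},{"linear":[0,0,0],"roll":1},{"linear":[0,0,0],"roll":1},{"linear":[0,0,0],"roll":1},{"linear":[0,0,0],"roll":1},{"linear":[0,0,0],"roll":0.8},{"linear":[0,0,0],"roll":0},{"linear":[0,0,0],"roll":0}]' 1
python3 c.py 1 2; python3 p.py 431.5 -350.7 90 -35
```

```text
time_s: 13.77
position: [0.5263, -0.1171, 0.0945]
tool_rot: [[0.994, -0.106, 0.0], [-0.106, -0.994, -0.0], [0.0, 0.0, -1.0]]
ft_force: [1.2, -1.0, 0.3]
grip_width: 0.0665
gripper_force: 0.0
time_s: 14.43
position: [0.5183, -0.1272, 0.0945]
tool_rot: [[0.819, -0.573, -0.0], [-0.573, -0.819, 0.0], [-0.0, 0.0, -1.0]]
ft_force: [0.6, 0.4, 0.1]
grip_width: 0.0851
gripper_force: 0.0
1 t along x,y of pad 1.8 0.9 yaw err -0.7 453.4
1 s along x,y of pad -1.5 -1.8 yaw err 0.5 618.8
2 t along x,y of pad 1.8 0.6 yaw err -2.0 414.5
2 s along x,y of pad -2.7 -2.5 yaw err -2.0 570.0
v145.png
t 14.53 p [ 518.3 -127.2   94.5] yaw -35.0 tilt [-0.0001  0.    ] w 85.3 | roll -0.0 lin [1.427 5.821 0.111] norm 5.99
```

```bash
python3 - <<'E'
s=open('h.py').read()
s=s.replace("            A=cv2.resize(A","            if len(p0)>2:\n                W=np.zeros(c.m.shape,np.uint8); cv2.fillConvexPoly(W,cv2.convexHull(c.proj(corners(p0,d,z0)).astype(np.float32)).astype(np.int32),1)\n                W=cv2.dilate(W,np.ones((11,11)))[y0:y0+2*w,x0:x0+2*w]\n            else: W=1\n            A=cv2.resize(A").replace("((A-M)**2)","(W*(A-M)**2)")
open('h.py','w').write(s)
E
python3 c.py 1 2
python3 -m jog '[{"linear":[0.2,0.8,0],"roll":0},{"linear":[0.2,0.8,0],"roll":0},{"linear":[0.2,0.8,0],"roll":0},{"linear":[0.2,0.8,0],"roll":0},{"linear":[0.2,0.8,0],"roll":0},{"linear":[0.2,0.8,0],"roll":0},{"linear":[0.2,0.8,0],"roll":0},{"linear":[0.03,0.22,0.1],"roll":0},{"linear":[0,0,0],"roll":0},{"linear":[0,0,0],"roll":0},{"linear":[0,0,0],"roll":0}]'
python3 p.py 431.3 -350.7 8 -35
```

```text
1 t along x,y of pad 1.9 0.7 yaw err -1.4 12.2
1 s along x,y of pad -1.4 -2.2 yaw err -0.9 25.6
2 t along x,y of pad 2.2 0.7 yaw err -1.5 17.6
2 s along x,y of pad -3.0 -2.8 yaw err -1.3 49.6
v146.png
time_s: 15.55
position: [0.4316, -0.3492, 0.0905]
tool_rot: [[0.819, -0.574, -0.0], [-0.574, -0.819, 0.001], [-0.001, -0.0, -1.0]]
ft_force: [0.3, 0.8, 0.4]
grip_width: 0.0852
gripper_force: 0.0
t 15.55 p [ 431.6 -349.2   90.5] yaw -35.04 tilt [-0.0006 -0.0004] w 85.2 | roll -0.01 lin [0.014 0.035 2.063] norm 2.06
```

View pics/v145.png

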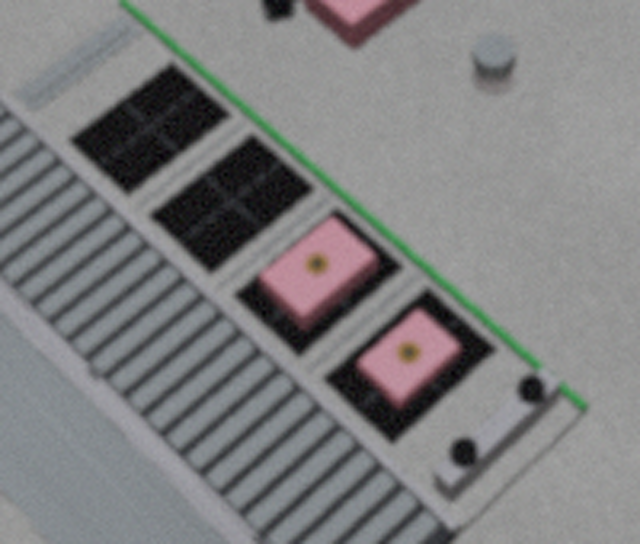

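Moulds 1 (409,352) and 2 (317,264) sit flat and squared on pads a and b. Next is mould_3.

```bash
python3 -m jog '[{"linear":[0.01,0.03,0.5],"roll":0},{"linear":[0,0,0.5],"roll":0},{"linear":[0,0,0.5],"roll":0},{"linear":[0,0,0.4],"roll":0},{"linear":[0,0,0.16],"roll":0},{"linear":[0,0,0],"roll":0},{"linear":[0,0,0],"roll":0},{"linear":[0,0,0],"roll":0}]'
python3 p.py 431.3 -350.7 8 -35
python3 -m jog '[{"linear":[0,0,0],"roll":0},{"linear":[0,0,0],"roll":0},{"linear":[0,0,0],"roll":0},{"linear":[0,0,0],"roll":0},{"linear":[0,0,0],"roll":0},{"linear":[0,0,0],"roll":0},{"linear":[0,0,0],"roll":0},{"linear":[0,0,0],"roll":0}]' -1 45
python3 p.py 634.2 -63.0 95 -6.1
```

```text
time_s: 16.22
position: [0.4315, -0.3518, 0.0092]
tool_rot: [[0.818, -0.575, 0.001], [-0.575, -0.818, -0.001], [0.002, 0.0, -1.0]]
ft_force: [1.2, -0.2, 0.8]
grip_width: 0.0853
gripper_force: 0.0
t 16.22 p [ 431.5 -351.8    9.2] yaw -35.07 tilt [0.0017 0.0005] w 85.3 | roll -0.01 lin [-0.02  -0.02   0.031] norm 0.04
time_s: 16.88
position: [0.4311, -0.352, 0.0089]
tool_rot: [[0.818, -0.575, 0.001], [-0.575, -0.818, -0.001], [0.001, 0.0, -1.0]]
ft_force: [-1.1, 0.7, 4.7]
grip_width: 0.049
gripper_force: 47.5
t 16.88 p [ 431.1 -352.     8.9] yaw -35.12 tilt [0.0011 0.0002] w 49.0 | roll -5.8 lin [ 4.282 -7.723 -2.153] norm 9.09
```

```bash
python3 -m jog '[{"linear":[0,0,-0.4],"roll":0},{"linear":[0,0,-0.6],"roll":0},{"linear":[0,0,-0.6],"roll":-0.4},{"linear":[0,0,-0.5],"roll":-0.8},{"linear":[0,0,0],"roll":-0.8},{"linear":[0,0,0],"roll":-0.8},{"linear":[0,0,0],"roll":-0.8},{"linear":[0,0,0],"roll":-0.8},{"linear":[0,0,0],"roll":-0.8},{"linear":[0,0,0],"roll":-0.6},{"linear":[0.2,-0.4,0],"roll":0},{"linear":[0.4,-0.7,0],"roll":0}]'
python3 -m jog '[{"linear":[0.4,-0.75,0],"roll":0},{"linear":[0.4,-0.75,0],"roll":0},{"linear":[0.4,-0.75,0],"roll":0},{"linear":[0.4,-0.75,0],"roll":0},{"linear":[0.4,-0.75,0],"roll":0},{"linear":[0.4,-0.75,0],"roll":0},{"linear":[0.4,-0.75,0],"roll":0},{"linear":[0.4,-0.75,0],"roll":0},{"linear":[0.4,-0.5,0],"roll":0},{"linear":[0,0,0],"roll":0},{"linear":[0,0,0],"roll":0},{"linear":[0,0,0],"roll":0}]'
python3 p.py 634.4 -63.0 19 -6.1
```

```text
time_s: 17.88
position: [0.4585, -0.312, 0.092]
tool_rot: [[0.994, -0.11, -0.0], [-0.11, -0.994, -0.001], [-0.0, 0.001, -1.0]]
ft_force: [-0.7, -0.8, -2.3]
grip_width: 0.0488
gripper_force: 47.2
time_s: 18.88
position: [0.6298, -0.0677, 0.0919]
tool_rot: [[0.994, -0.107, -0.001], [-0.107, -0.994, -0.0], [-0.001, 0.0, -1.0]]
ft_force: [0.4, -0.7, -1.3]
grip_width: 0.049
gripper_force: 47.2
t 18.88 p [629.8 -67.7  91.9] yaw -6.12 tilt [-0.001   0.0001] w 49.0 | roll -0.0 lin [ 0.103 -0.129  1.821] norm 1.83
```

```bash
python3 -m jog '[{"linear":[0.08,-0.13,0],"roll":0},{"linear":[0,0,0.4],"roll":0},{"linear":[0,0,0.5],"roll":0},{"linear":[0,0,0.5],"roll":0},{"linear":[0,0,0.1],"roll":0},{"linear":[0,0,0],"roll":0},{"linear":[0,0,0],"roll":0},{"linear":[0,0,0],"roll":0}]'
python3 p.py 634.4 -63 19 -6.1
```

```text
time_s: 19.55
position: [0.6347, -0.063, 0.0336]
tool_rot: [[0.994, -0.107, 0.002], [-0.107, -0.994, -0.001], [0.002, 0.0, -1.0]]
ft_force: [0.5, -0.7, -2.0]
grip_width: 0.049
gripper_force: 47.2
t 19.55 p [634.7 -63.   33.6] yaw -6.14 tilt [0.0023 0.0004] w 49.0 | roll -0.01 lin [-0.007  0.001  0.365] norm 0.36
```

```bash
python3 -m jog '[{"linear":[0,0,0.15],"roll":0},{"linear":[0,0,0.15],"roll":0},{"linear":[0,0,0.06],"roll":0},{"linear":[0,0,0],"roll":0},{"linear":[0,0,0],"roll":0},{"linear":[0,0,0],"roll":0}]'
python3 p.py 634.4 -63 19 -6.1
python3 -m jog '[{"linear":[0,0,0],"roll":0},{"linear":[0,0,0],"roll":0},{"linear":[0,0,0],"roll":0},{"linear":[0,0,0],"roll":0},{"linear":[0,0,-0.4],"roll":0},{"linear":[0,0,-0.8],"roll":0},{"linear":[0,0,-0.8],"roll":0},{"linear":[-0.5,0,-0.2],"roll":0.14},{"linear":[-0.8,0.2,0],"roll":0},{"linear":[-0.8,0.2,0],"roll":0},{"linear":[-0.8,0.2,0],"roll":0},{"linear":[-0.8,0.2,0],"roll":0}]' 0.6
python3 -m jog '[{"linear":[-0.5,0,0],"roll":0},{"linear":[0,0,0],"roll":0},{"linear":[0,0,0],"roll":0},{"linear":[0,0,0],"roll":0}]' 1
python3 c.py 1 2 3;python3 p.py 436 -108 9 -6.8
```

```text
time_s: 20.05
position: [0.6341, -0.0626, 0.0189]
tool_rot: [[0.994, -0.106, 0.001], [-0.106, -0.994, -0.0], [0.001, 0.0, -1.0]]
ft_force: [-4.2, 0.7, 8.6]
grip_width: 0.049
gripper_force: 48.5
t 20.05 p [634.1 -62.6  18.9] yaw -6.11 tilt [0.0009 0.0003] w 49.0 | roll -0.0 lin [ 0.009  0.008 -0.003] norm 0.01
time_s: 21.05
position: [0.4816, -0.0769, 0.1057]
tool_rot: [[0.993, -0.118, 0.0], [-0.118, -0.993, -0.0], [0.0, 0.0, -1.0]]
ft_force: [-0.3, -1.4, 1.1]
grip_width: 0.0682
gripper_force: 0.0
time_s: 21.38
position: [0.4643, -0.0749, 0.1059]
tool_rot: [[0.993, -0.119, 0.001], [-0.119, -0.993, -0.0], [0.001, 0.0, -1.0]]
ft_force: [0.4, 0.1, -0.0]
grip_width: 0.0855
gripper_force: 0.0
1 t along x,y of pad 1.9 0.9 yaw err -0.5 11.4
1 s along x,y of pad -1.3 -1.9 yaw err 0.1 25.1
2 t along x,y of pad 2.0 0.6 yaw err -1.9 19.1
2 s along x,y of pad -2.6 -2.4 yaw err -1.3 51.6
3 t along x,y of pad 1.1 -0.9 yaw err 3.1 216.0
3 s along x,y of pad -2.7 -2.4 yaw err 1.2 80.0
v214.png
t 21.48 p [464.3 -74.8 105.7] yaw -6.79 tilt [0.0006 0.0001] w 85.1 | roll 0.0 lin [-0.605  0.908  2.416] norm 2.65
```

```bash
python3 -m jog '[{"linear":[-0.3,0.45,0],"roll":0},{"linear":[-0.3,0.45,0],"roll":0},{"linear":[0,0,0],"roll":0},{"linear":[0,0,0],"roll":0},{"linear":[0,0,0],"roll":0}]'
python3 p.py 435.7 -108 9 -6.8;python3 -m jog '[{"linear":[0,0,0.5],"roll":0},{"linear":[0,0,0.5],"roll":0},{"linear":[0,0,0.5],"roll":0},{"linear":[0,0,0.5],"roll":0},{"linear":[0,0,0.3],"roll":0},{"linear":[0,0,0.1],"roll":0},{"linear":[0,0,0],"roll":0},{"linear":[0,0,0],"roll":0},{"linear":[0,0,0],"roll":0}]'
python3 p.py 435.7 -108 9 -6.8
```

```text
time_s: 21.9
position: [0.436, -0.1075, 0.1057]
tool_rot: [[0.993, -0.119, 0.0], [-0.119, -0.993, 0.0], [0.0, -0.0, -1.0]]
ft_force: [-0.1, 1.0, -0.1]
grip_width: 0.0854
gripper_force: 0.0
t 21.9 p [ 436.  -107.5  105.7] yaw -6.82 tilt [ 0.0004 -0.0001] w 85.4 | roll -0.0 lin [-0.006  0.013  2.417] norm 2.42
time_s: 22.65
position: [0.4359, -0.1076, 0.0104]
tool_rot: [[0.993, -0.118, 0.001], [-0.118, -0.993, -0.001], [0.001, 0.001, -1.0]]
ft_force: [-0.4, 0.1, 0.5]
grip_width: 0.0856
gripper_force: 0.0
t 22.65 p [ 435.9 -107.6   10.4] yaw -6.79 tilt [0.0015 0.0006] w 85.6 | roll 0.0 lin [-0.004  0.011  0.036] norm 0.04
```

```bash
python3 -m jog '[{"linear":[0,0,0],"roll":0},{"linear":[0,0,0],"roll":0},{"linear":[0,0,0],"roll":0},{"linear":[0,0,0],"roll":0},{"linear":[0,0,0],"roll":0},{"linear":[0,0,0],"roll":0},{"linear":[0,0,0],"roll":0},{"linear":[0,0,-0.3],"roll":0},{"linear":[0,0,-0.6],"roll":0},{"linear":[0,0,-0.6],"roll":0},{"linear":[0,0,-0.5],"roll":-0.14},{"linear":[0,0,0],"roll":0}]' -1 50
python3 -m jog '[{"linear":[0.4,0,0],"roll":0},{"linear":[0.7,0.1,0],"roll":0},{"linear":[0.7,0.1,0],"roll":0},{"linear":[0.7,0.1,0],"roll":0},{"linear":[0.7,0.1,0],"roll":0},{"linear":[0.7,0.1,0],"roll":0},{"linear":[0.5,0.1,0],"roll":0},{"linear":[0.2,0,0],"roll":0},{"linear":[0,0,0],"roll":0},{"linear":[0,0,0],"roll":0},{"linear":[0,0,0],"roll":0}]'
python3 p.py 625.3 -150.6 20.4 -6.1
```

```text
time_s: 23.65
position: [0.4366, -0.1082, 0.0928]
tool_rot: [[0.994, -0.106, 0.005], [-0.106, -0.994, -0.003], [0.006, 0.002, -1.0]]
ft_force: [0.5, -0.6, -1.6]
grip_width: 0.055
gripper_force: 54.6
time_s: 24.57
position: [0.6146, -0.1507, 0.0889]
tool_rot: [[0.994, -0.107, -0.002], [-0.107, -0.994, 0.001], [-0.002, -0.001, -1.0]]
ft_force: [-0.5, -0.2, -1.8]
grip_width: 0.0551
gripper_force: 54.5
t 24.57 p [ 614.6 -150.7   88.9] yaw -6.12 tilt [-0.0019 -0.0006] w 55.1 | roll -0.0 lin [ 0.265 -0.03   1.713] norm 1.73
```

```bash
python3 -m jog '[{"linear":[0.25,-0.03,0],"roll":0},{"linear":[0,0,0.4],"roll":0},{"linear":[0,0,0.5],"roll":0},{"linear":[0,0,0.4],"roll":0},{"linear":[0,0,0.1],"roll":0},{"linear":[0,0,0],"roll":0},{"linear":[0,0,0],"roll":0},{"linear":[0,0,0],"roll":0}]'
python3 p.py 625.3 -150.6 20.4 -6.1
```

```text
time_s: 25.23
position: [0.6261, -0.1511, 0.035]
tool_rot: [[0.994, -0.107, 0.002], [-0.107, -0.994, -0.001], [0.002, 0.001, -1.0]]
ft_force: [-0.2, -0.5, -1.7]
grip_width: 0.055
gripper_force: 54.4
t 25.23 p [ 626.1 -151.1   35. ] yaw -6.12 tilt [0.002  0.0006] w 55.0 | roll -0.0 lin [-0.022 -0.01   0.366] norm 0.37
```

```bash
python3 -m jog '[{"linear":[-0.02,-0.01,0.15],"roll":0},{"linear":[0,0,0.15],"roll":0},{"linear":[0,0,0.06],"roll":0},{"linear":[0,0,0],"roll":0},{"linear":[0,0,0],"roll":0},{"linear":[0,0,0],"roll":0}]'
python3 p.py 625.3 -150.6 20.4 -6.1
python3 -m jog '[{"linear":[0,0,0],"roll":0},{"linear":[0,0,0],"roll":0},{"linear":[0,0,0],"roll":0},{"linear":[0,0,0],"roll":0},{"linear":[0,0,-0.4],"roll":0},{"linear":[0,0,-0.8],"roll":0},{"linear":[0,0,-0.8],"roll":0},{"linear":[0,0.3,-0.5],"roll":0},{"linear":[-0.4,0.8,0],"roll":0},{"linear":[-0.4,0.8,0],"roll":0},{"linear":[-0.4,0.8,0],"roll":0},{"linear":[-0.4,0.8,0],"roll":0}]' 0.75
python3 -m jog '[{"linear":[-0.4,0.7,0],"roll":0},{"linear":[-0.4,0.7,0],"roll":0},{"linear":[-0.4,0.7,0],"roll":0},{"linear":[-0.4,0.7,0],"roll":0},{"linear":[0,0,0],"roll":0},{"linear":[0,0,0],"roll":0},{"linear":[0,0,0],"roll":0}]'
python3 c.py 1 2 3 4
python3 - <<'E'
from h import *
cv2.imwrite('pics/topf.png',cv2.resize(np.uint8(optics.get_image('top')[125:225,225:425,::-1]),(800,400),interpolation=cv2.INTER_CUBIC))
E
```

```text
time_s: 25.73
position: [0.6249, -0.1504, 0.0205]
tool_rot: [[0.994, -0.106, 0.0], [-0.106, -0.994, -0.0], [0.0, 0.0, -1.0]]
ft_force: [-5.5, 2.0, 10.2]
grip_width: 0.0552
gripper_force: 55.8
t 25.73 p [ 624.9 -150.4   20.5] yaw -6.11 tilt [0.0005 0.0004] w 55.2 | roll -0.0 lin [0.01  0.005 0.003] norm 0.01
time_s: 26.73
position: [0.5455, -0.2839, 0.1194]
tool_rot: [[0.994, -0.106, 0.0], [-0.106, -0.994, -0.0], [0.0, 0.0, -1.0]]
ft_force: [0.5, 0.2, 0.5]
grip_width: 0.0748
gripper_force: 0.0
time_s: 27.32
position: [0.471, -0.387, 0.1192]
tool_rot: [[0.994, -0.107, -0.0], [-0.107, -0.994, 0.0], [-0.0, -0.0, -1.0]]
ft_force: [0.9, 0.5, -0.4]
grip_width: 0.0747
gripper_force: 0.0
1 t along x,y of pad 2.0 1.0 yaw err -0.1 11.0
1 s along x,y of pad -1.7 -2.0 yaw err 0.8 33.2
2 t along x,y of pad 2.3 0.6 yaw err -1.6 18.3
2 s along x,y of pad -2.7 -2.8 yaw err -1.7 67.4
3 t along x,y of pad 1.3 1.8 yaw err -3.6 121.5
3 s along x,y of pad -3.6 -4.0 yaw err -1.5 117.5
4 t along x,y of pad 2.2 -0.5 yaw err 2.5 178.6
4 s along x,y of pad -2.8 -4.6 yaw err -1.2 179.3
v274.png
```

View pics/topf.png

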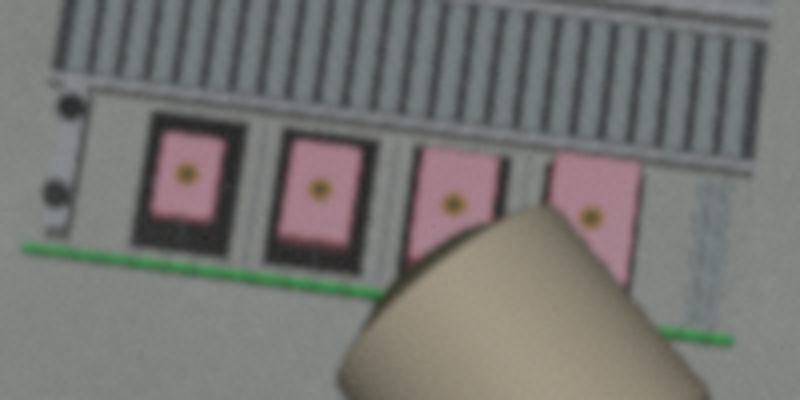

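View pics/v274.png

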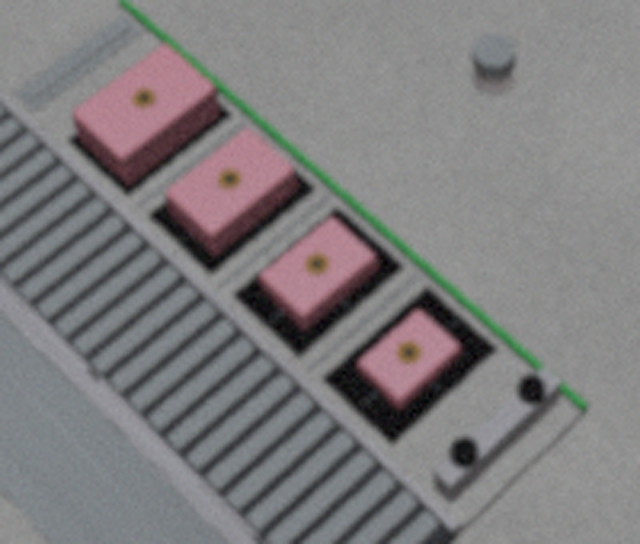

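All four queue in size order, smallest by the end stop. Bushes are at (187,174), (320,189), (454,204) and (591,217) in the top crop. In the scene crop they are at (409,352), (317,264), (230,179) and (145,98). I'll check centring from these.

Run:
```python
from h import *
PADS={'top':[(653.2,110.8),(643.9,23.6),(634.5,-63.9),(625.3,-151.4)],'scene':[(653.0,112.5),(643.7,25.1),(634.4,-62.1),(625.2,-149.9)]}
B={'top':[(187,174),(320,189),(454,204),(591,217)],'scene':[(409,352),(317,264),(230,179),(145,98)]}
a=np.radians(-6.1); X=np.array([np.cos(a),np.sin(a)]); Y=np.array([-X[1],X[0]])
for n,k,o in(('top',4,(225,125)),('scene',3.2,(170,220))):
    c=Cam(n)
    for i in range(4):
        uv=(np.array(B[n][i])+.5)/k-.5+o
        e=c.back([uv],.0105+DIM[i+1][2])[0][:2]*1000-PADS[n][i]; print(n,i+1,(e@X).round(1),(e@Y).round(1))
```

```text
top 1 0.9 0.6
top 2 0.6 0.4
top 3 0.1 0.9
top 4 0.9 0.6
scene 1 -0.6 -0.2
scene 2 -0.7 0.3
scene 3 -1.5 0.7
scene 4 -1.4 1.1
```

All four are within about 1 mm of their pad centres, so I'm handing in.

```bash
python3 -c "
from rig import env
print(env.close_job())"
```

```text
the job is handed in; nothing more can be done
None
```

The four moulds are queued flat on pads a to d, smallest at the end stop to largest at the far end, each within about 1 mm of its pad centre by camera, and the job was handed in at about 27.5 s with the gripper clear.

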